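# Draw the dust filter from a label dispenser

## Robot

A 7-joint arm with a two-finger parallel gripper is mounted at the origin on a cart in front of the work surface, level with it; the furniture and walls round the work are solid. World frame = base frame: x ahead of the robot, y to its left, z up, the work surface at z = 0. Lengths are in m, angles in rad, forces in N, time in s.
With the tool pointing down it reaches from about 0.425 to 0.875 m from the base axis. Payload 4.7 kg.
Tool frame: the origin (TCP) lies at the very end of the fingers, on their centre line; the grasp point (between the pads) lies 19 mm behind it; z points along the fingers, y is the line along which they close (so a half turn about z gives the same grasp; the last joint's range is limited). The gripper opens to 85 mm and grips with 20 to 120 N. Pads are 22 mm wide; open, the fingers measure 114 mm over their backs; the gripper's body (76 mm by 85 mm) begins 54 mm behind the grasp point. The pads swing forward as they close: fully open they stand 13 mm farther back than shut.
Start: joints at [0.014, 0.321, -0.07, 1.45, 0.023, 1.371, -0.057], TCP at [0.65, -0, 0.231] pointing down, gripper open.
Joint ranges: [-2.86, 2.86], [-0.3, 2.09], [-1.38, 1.24], [0.06, 2.45], [-1.56, 4.7], [0.09, 2.05], [-2.69, 2.69]. Speed limits (rad/s): [2.57, 2.57, 3.14, 3.14, 3.14, 3.14, 3.14].

## Interface

Orientations are given as a rotation vector (axis times angle).
In Python, from plant import bot, claw, optics, monitor gives the robot as it stands. The module is installed in compiled form; this text tells all that it offers. Calls block until the motion is done:
- bot.goto(position, orientation): joint-space move of the TCP to a pose.
- bot.move_straight(position, rotation=None, velocity=0.15): straight line of the TCP; rotation=None keeps the orientation; velocity is the mean speed in m/s.
- bot.set_joints(angles): joint-space move.
- claw.gripper_to(opening, grip_force=None): finger opening in m; grip_force is the grip in N (None keeps the last); returns when the fingers have stopped.
- bot.dwell(seconds).
- bot.ik(position, orientation): joint angles nearest the present ones, or None.
- optics.camera(name): name is "scene" or "side" or "wrist"; returns a dict with "pixels" (384x512x3 uint8, red, green, blue), "z_map" (384x512 float32, m along the optical axis (not along the pixel's ray), 0 where there is no reading), "K" (3x3 intrinsics, pixels), "dist" ([k1, k2, p1, p2, k3] as OpenCV has them; the pictures are not rectified), "R" (3x3) and "t" (3): a world point X has camera coordinates R X + t. Camera axes: x right, y down, z forward; pixel columns grow to the right and rows downward; lengths in m; the calibration is good to about 2 mm. A picture is of the moment at which its call begins.
A pose or a line that the arm cannot do raises bot.MotionError and nothing moves.
- bot.job_done(): hands the job in; it is judged then, once.
Readings, each from a call of its own:
- monitor.current_clock(): time.
- monitor.current_q(): joint angles.
- monitor.current_dq(): joint speeds.
- monitor.current_tau(): joint torques, N m.
- monitor.current_eef_pos(): TCP position.
- monitor.current_tcp_rot(): TCP orientation.
- monitor.current_contact_force(): force on the tool from outside, world axes, zero at the start.
- monitor.current_wrist_torque(): the same for the moment, N m.
- monitor.current_width(): finger opening in m.
- monitor.current_gripper_force(): force on a finger pad.
Only numpy, scipy, OpenCV 4.12 (cv2) and the standard library are available. Lean on these libraries where they do the work, as an engineer would, in place of code of your own. Each camera call takes 0.05 s, during which the arm holds its last target. There are 200 camera calls.

## Task

Slide the label roll up off the dispenser's spindle and set it down gently, flat on the bench, then swing the blue service flap up and back until it stands open by itself. Draw the yellow filter plate up out of the well under the flap and present it for inspection: finish holding it in the gripper, still and upright, centred over the white weighing boat with its lower edge 5 to 20 cm above the bench; the program ends while holding it. Leave the weighing boat and the small bottle where they stand.

Things in the scene. Friction and masses are not known exactly. Their poses are not given: they have to be found in the camera images.
- dispenser: White label dispenser, fixed to the bench, 130 (x) x 180 (y) mm and 87 mm high. Origin: centre of its underside, at bench height; x axis points to its rear, its front faces -x, y to its left, z up. A steel spindle stands on the left part of its top. Right of that is a well (110 mm in x by 104 mm in y, floor 6 mm above the bench, centred at x -3 mm, y -26 mm, walls 80 mm high) closed by a flap.
- spindle_tip (a point): Top end of the upright steel spindle, 14 mm in diameter, 50 mm high above the seat on which the roll rests (seat 87 mm above the bench). The bench is clear for 130 mm to the dispenser's left, level with its front half (room for the roll).
- roll_mid (a point): Centre of the loose label roll (half-way up, on its axis): cream-coloured ring with a brown core, 60 mm outer diameter, 24 mm bore, 40 mm high, 90 g give or take; z is its axis. At the start it sits on the seat round the spindle (spindle tip is 10 mm above its top) and overlaps the edge of the flap by 12 mm, so that the flap cannot open.
- flap (a joint): Opening angle of the flap in rad: 0 shut (level), 1.57 upright, 2.0 the stop, leaning back. A stiff hinge (about 0.1 N m friction) lets it stay wherever it is left.
- flap_hinge (a point): Middle of the flap's hinge line, which runs along the dispenser's y axis at the rear of the well, 83.5 mm above the bench. The blue flap is a plate 126 mm wide (y) and 5 mm thick, reaching 123 mm forward of the hinge; a black tab goes on from its front edge. Opening lifts the front edge up and over to the rear in an arc about this line.
- flap_tab (a point): Grip point on the black tab, 147 mm from the hinge line; moves with the flap. The tab is 30 mm wide (along the dispenser's y), 8 mm thick and sticks out 34 mm beyond the flap's front edge; the grip point is 10 mm from its end. When shut it juts out level in front of the dispenser, with open air below it. Gripped by its two sides it can pivot between the fingers.
- filter_mid (a point): Centre of the loose yellow filter plate, 12 mm thick (x), 100 mm wide (y), 70 mm high (z) over all, about 60 g; its lower edge is 35 mm below this point. At the start it stands upright on the floor of the well, its ends loosely held (2 mm play) between guide rails 52 mm high, its x along the dispenser's x; it comes out straight up.
- filter_tab (a point): Centre of the filter plate's grip tab, which is the top 18 mm of the plate, 44 mm wide (y) and 12 mm thick (x) like the plate below it; 26 mm above filter_mid. At the start 67 mm above the bench, its top 4 mm below the well's rim, with 46 mm of free space before it and 52 mm behind it in the well.
- weigh_boat: Empty white square weighing boat, 82 x 82 mm, 19 mm high, loose on the bench right of the dispenser; origin at the centre of its underside. A tall drying cabinet stands farther to the right.
- bottle_mid (a point): Middle (43 mm up) of a small capped bottle, 43 mm across and 86 mm high, loose, standing behind and left of the dispenser.
Mind the look-alikes: they are no part of the job. Of the things that look like the part that bears roll_mid, the largest one is meant.

How it is judged:
By the outcome, as a careful person would: the job done as asked, in the order asked, and still so for the second after the job is handed in, while the arm keeps its last pose, push and grip.
It also fails if it takes over 72 s, if anything falls off the work surface, if the arm or the gripper's body presses on something with over 40 N, if the wrist force passes 120 N, or if a joint passes its speed limit or range.

## Working session

There is one attempt and no reset: what is moved stays moved. The work goes in short steps, each a Python script; the robot and the scene stay as the last script left them, time stands still between calls to the robot, and variables do not carry over. Pictures are saved under pics/ and viewed, at most 10 in all, crops included, and the job is handed in when it is done.

```bash
mkdir -p pics; cat > h.py <<'E'
import numpy as np, cv2, pickle
from scipy.spatial.transform import Rotation as Ro
from plant import bot, claw, optics, monitor
def snap(n,tag):
    c=optics.camera(n); cv2.imwrite(f'pics/{tag}.png',c['pixels'][:,:,::-1]); pickle.dump(c,open(f'pics/{tag}.pkl','wb')); return c
def ray(c,u,v):
    p=cv2.undistortPoints(np.array([[[u,v]]],float),c['K'],c['dist'])[0,0]
    d=c['R'].T@np.array([p[0],p[1],1]); o=-c['R'].T@c['t']; return o,d
def onz(c,u,v,z):
    o,d=ray(c,u,v); return o+d*(z-o[2])/d[2]
def dep(c,u,v):
    o,d=ray(c,u,v); return o+d*float(c['z_map'][int(v),int(u)])
def cloud(c):
    h,w=c['z_map'].shape; uu,vv=np.meshgrid(np.arange(w),np.arange(h))
    p=cv2.undistortPoints(np.stack([uu,vv],-1).reshape(-1,1,2).astype(float),c['K'],c['dist'])[:,0]
    z=c['z_map'].reshape(-1,1); P=(np.hstack([p,np.ones((len(p),1))])*z-c['t'])@c['R']
    P[z[:,0]==0]=np.nan; return P.reshape(h,w,3)
def down(yaw,tilt=0):
    # tool z down, tool y (closing) at angle yaw from world x... y_tool=(cos yaw,sin yaw)
    y=np.array([np.cos(yaw),np.sin(yaw),0]); z=np.array([0,0,-1.]); x=np.cross(y,z)
    return Ro.from_matrix(np.stack([x,y,z],1)).as_rotvec()
E
python3 - <<'E'
from h import *
a=snap('scene','scene0');b=snap('side','side0')
cv2.imwrite('pics/both.png',np.vstack([np.hstack([cv2.resize(a['pixels'],(400,300)),cv2.resize(b['pixels'],(400,300))])])[:,:,::-1])
print(monitor.current_tcp_rot(),Ro.from_rotvec(monitor.current_tcp_rot()).as_matrix().round(2),[(-c['R'].T@c['t']).round(2) for c in (a,b)])
E
```

```text
[-2.22059882e+00 -2.22065891e+00  2.12973665e-03] [[-0.  1. -0.]
 [ 1.  0. -0.]
 [-0. -0. -1.]] [array([ 0.24, -0.56,  0.74]), array([0.57, 0.86, 0.53])]
```

View pics/scene0.png

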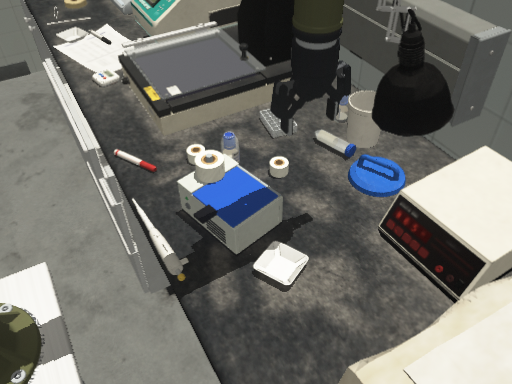

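View pics/side0.png

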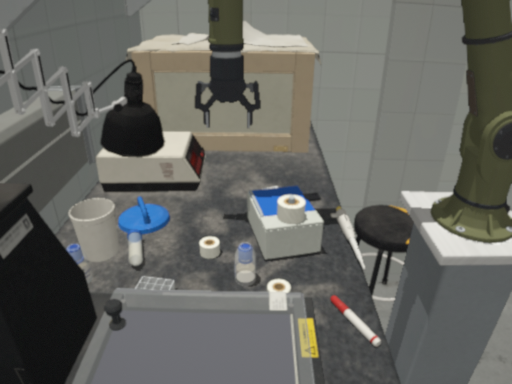

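The scene view shows the dispenser at about (230,205), with the blue flap and tab (205,212). The big roll on the spindle is at (209,165), the boat at (281,263) and the bottle at (230,142). Decoy rolls are at (196,153) and (279,167). In the side view, the roll is at (291,207) and the bottle at (245,262).

```bash
python3 - <<'E'
from h import *
a=pickle.load(open('pics/scene0.pkl','rb'));b=pickle.load(open('pics/side0.pkl','rb'))
Pa,Pb=cloud(a),cloud(b)
for n,c,P in (('scene',a,Pa),('side',b,Pb)):
    hsv=cv2.cvtColor(c['pixels'],cv2.COLOR_RGB2HSV)
    m=(cv2.inRange(hsv,(105,120,60),(125,255,255))>0)&(abs(P[...,2]-.086)<.008)
    k,l,s,_=cv2.connectedComponentsWithStats(m.astype(np.uint8)); i=1+np.argmax(s[1:,4]); m=l==i
    q=P[m]; print(n,'flap',s[i],q.mean(0).round(4)); r=cv2.minAreaRect((q[:,:2]*1000).astype(np.float32)); print(r,cv2.boxPoints(r).round(0).tolist())
    print('median z',np.median(q[:,2]))
    # roll top: z ~.127
    c0=q.mean(0); near=np.hypot(P[...,0]-c0[0],P[...,1]-c0[1])<.16
    m=near&(abs(P[...,2]-.127)<.006); q=P[m]; print('roll',len(q),cv2.minEnclosingCircle((q[:,:2]*1000).astype(np.float32)))
    m=near&(P[...,2]>.132)&(P[...,2]<.15); print('tip',m.sum(),P[m].mean(0) if m.any() else 0)
    # dispenser top
    m=near&(abs(P[...,2]-.087)<.006); q=P[m]; r=cv2.minAreaRect((q[:,:2]*1000).astype(np.float32)); print('top',r,cv2.boxPoints(r).round(0).tolist())
for n,P,p in (('bottle',Pa,(230,137)),('bottle',Pb,(245,247)),('boat',Pa,(281,263)),('decoy1',Pa,(196,153)),('decoy2',Pa,(279,165)),('pipette',Pa,(178,266)),('lamp',Pa,(410,95)),('lampS',Pb,(135,130)),('balance',Pa,(385,215)),('cab',Pa,(350,375)),('pen',Pa,(150,165)),('plate',Pa,(130,65)),('platecorner',Pa,(155,100))): print(n,P[p[1],p[0]].round(3))
# boat
hsv=cv2.cvtColor(a['pixels'],cv2.COLOR_RGB2HSV); m=cv2.inRange(hsv,(0,0,150),(180,70,255)); k,l,s,ce=cv2.connectedComponentsWithStats(m); i=l[263,281]; q=Pa[l==i]
print('boat',s[i]); r=cv2.minAreaRect(np.array([onz(a,u,v,.019)[:2]*1000 for v,u in np.argwhere(l==i)],np.float32)); print(r,cv2.boxPoints(r).round(0).tolist())
E
```

```text
scene flap [ 192  167   86   60 2604] [0.5187 0.0546 0.0857]
((519.094970703125, 60.73175048828125), (120.94422149658203, 131.79710388183594), 13.930821418762207) [[445.0, 110.0], [476.0, -18.0], [594.0, 11.0], [562.0, 139.0]]
median z 0.08573380703574085
roll 444 ((502.67413330078125, 137.93447875976562), 31.49561309814453)
tip 33 [0.50421522 0.13694321 0.13572935]
top ((501.2080383300781, 78.50592041015625), (162.2845916748047, 181.76983642578125), 12.972846031188965) [[402.0, 149.0], [443.0, -28.0], [601.0, 8.0], [560.0, 185.0]]
side flap [253 186  61  29 713] [0.5347 0.0559 0.0873]
((522.0892944335938, 59.52198791503906), (118.45053100585938, 122.37452697753906), 14.300787925720215) [[450.0, 104.0], [480.0, -14.0], [595.0, 15.0], [564.0, 133.0]]
median z 0.08732451077884437
roll 339 ((507.3680725097656, 140.57884216308594), 31.025074005126953)
tip 27 [0.50737539 0.14155332 0.13641015]
top ((504.24761962890625, 81.28749084472656), (164.09170532226562, 178.42459106445312), 14.158310890197754) [[403.0, 148.0], [447.0, -25.0], [606.0, 15.0], [562.0, 188.0]]
bottle [0.598 0.234 0.084]
bottle [0.601 0.249 0.085]
boat [ 0.546 -0.079  0.002]
decoy1 [0.529 0.284 0.029]
decoy2 [0.677 0.147 0.03 ]
pipette [ 0.365 -0.003  0.024]
lamp [ 0.833 -0.046  0.271]
lampS [0.853 0.051 0.251]
balance [ 0.756 -0.122  0.066]
cab [ 0.39  -0.435  0.351]
pen [0.423 0.319 0.012]
plate [0.499 0.647 0.098]
platecorner [0.498 0.449 0.096]
boat [ 253  242   56   43 1434]
((540.611083984375, -87.26287841796875), (82.74674987792969, 82.6926498413086), 27.078432083129883) [[485.0, -69.0], [523.0, -143.0], [596.0, -105.0], [559.0, -32.0]]
```

```bash
cat >> h.py <<'E'
Y=np.radians(14)
X_=np.array([np.cos(Y),np.sin(Y)]); Y_=np.array([-np.sin(Y),np.cos(Y)])
E
python3 - <<'E'
from h import *
bot.goto([.48,.11,.27],down(Y))
c=snap('wrist','w1'); P=cloud(c); print(monitor.current_clock(), monitor.current_eef_pos())
m=(abs(P[...,2]-.127)<.005)&(np.hypot(P[...,0]-.505,P[...,1]-.139)<.06); print(m.sum())
if m.any(): print(cv2.minEnclosingCircle((P[m][:,:2]*1000).astype(np.float32)))
hsv=cv2.cvtColor(c['pixels'],cv2.COLOR_RGB2HSV)
m=(cv2.inRange(hsv,(105,120,60),(125,255,255))>0)&(abs(P[...,2]-.086)<.008); q=P[m]
r=cv2.minAreaRect((q[:,:2]*1000).astype(np.float32)); print(r,cv2.boxPoints(r).round(0).tolist(),np.median(q[:,2]))
m=(P[...,2]>.07)&(P[...,2]<.095)&(c['pixels'].max(2)<70)&(np.hypot(P[...,0]-.437,P[...,1]-.04)<.05); q=P[m]; print(m.sum())
if m.any(): r=cv2.minAreaRect((q[:,:2]*1000).astype(np.float32)); print('tab',r,cv2.boxPoints(r).round(0).tolist(),np.median(q[:,2]))
E
```

```text
0.9833 [0.48119103 0.10852095 0.26964195]
3007
((506.9073791503906, 137.76255798339844), 30.15796661376953)
((526.3303833007812, 119.58306121826172), (277.84893798828125, 151.1089324951172), 85.57998657226562) [[440.0, -13.0], [591.0, -25.0], [612.0, 252.0], [462.0, 264.0]] 0.08647127043920162
857
tab ((449.0197448730469, 41.29032897949219), (36.84349060058594, 28.879270553588867), 13.912104606628418) [[428.0, 51.0], [435.0, 23.0], [470.0, 32.0], [463.0, 60.0]] 0.08773159483350632
```

View pics/w1.png

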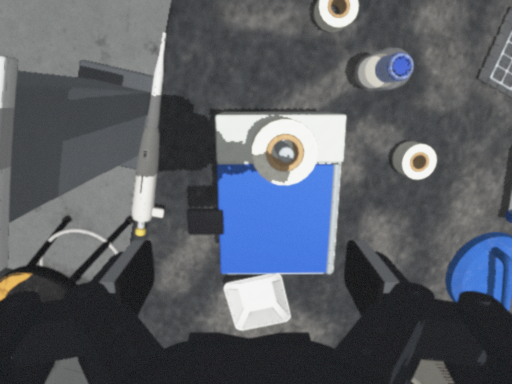

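The wrist view shows the roll centred near (285,150), the tab at (205,220), and the boat at (258,300). All agree with the depth measurements.

```bash
python3 - <<'E'
from h import *
r=np.array([.507,.138]); R=down(Y)
bot.goto([*r,.20],R)
bot.move_straight([*r,.099],velocity=.1)
claw.gripper_to(.03,35)
print('w',monitor.current_width(),monitor.current_gripper_force(),monitor.current_eef_pos(),monitor.current_contact_force())
z0=monitor.current_eef_pos()[2]
bot.move_straight([*r,z0+.075],velocity=.1)
print('w',monitor.current_width(),monitor.current_contact_force())
p=np.array([.519,.0825])-.035*X_+.152*Y_
bot.move_straight([*p,z0+.03],velocity=.18)
bot.move_straight([*p,z0-.080],velocity=.12)
f0=monitor.current_contact_force()[2]
z=z0-.080
while z>z0-.093:
    z-=.001; bot.move_straight([*p,z],velocity=.03)
    f=monitor.current_contact_force()[2]
    if f-f0>2.5: break
print('placed',z0-z,f0,f,monitor.current_eef_pos(),monitor.current_clock())
c=snap('side','s1')
E
```

```text
w 0.05863953395566554 38.06497558951378 [0.50766287 0.13821199 0.09999985] [-0.21266376  0.20679446  4.85255652]
w 0.058268080317590225 [ 0.10969241 -0.49407471 -0.8383018 ]
placed 0.08800000000000001 -0.34409169978449505 7.206835781891554 [0.44842026 0.22159916 0.01298592] 7.6667
```

View pics/s1.png

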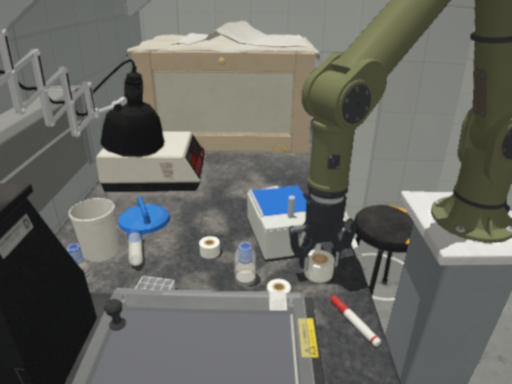

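The roll stands on the bench at about (319,265), still between the fingers, and the spindle is bare at (291,205). Next I release it and open the flap.

```bash
python3 - <<'E'
from h import *
claw.gripper_to(.082); bot.dwell(.2)
p=monitor.current_eef_pos(); bot.move_straight([p[0],p[1],.19],velocity=.2)
g=np.array([.441,.0394]); h=g+.147*X_
R=down(Y+np.pi/2)
print(bot.ik([*g,.07],R), bot.ik([*g,.07],down(Y-np.pi/2)))
q=[bot.ik([*g,.15],down(Y+s*np.pi/2)) for s in (1,-1)]
s=0 if q[1] is None or (q[0] is not None and abs(q[0][6])<=abs(q[1][6])) else 1
R=down(Y+(1,-1)[s]*np.pi/2)
bot.goto([*g,.17],R); claw.gripper_to(.06,25)
bot.move_straight([*g,.070],velocity=.1)
claw.gripper_to(.015,25)
print('grip',monitor.current_width(),monitor.current_gripper_force(),monitor.current_contact_force(),monitor.current_eef_pos())
e=monitor.current_eef_pos()
if abs(monitor.current_width()-.03)<.006:
  for th in np.radians(np.arange(10,111,10)):
    xy=h-.147*np.cos(th)*X_; bot.move_straight([*xy,.0695+.147*np.sin(th)],velocity=.09)
    print(int(np.degrees(th)),np.round(monitor.current_contact_force(),1),round(monitor.current_width(),4))
print(monitor.current_clock(),monitor.current_eef_pos())
snap('scene','sc2')
E
```

```text
[-0.01194994  0.04038422 -0.13921566  2.12425006  0.00675794  0.97735925
  1.6603097 ] [-0.03635027  0.03949179 -0.11445562  2.12507304  0.00543923  0.97729281
 -1.48020967]
grip 0.029419265207246983 26.99673056602478 [ 0.48986197 -2.70850688  4.04545374] [0.44159036 0.03872093 0.07068635]
10 [ 3.2 -3.7 -0.6] 0.029
20 [ 3.  -5.5 -1.3] 0.0294
29 [ 1.8 -4.2 -1.8] 0.0294
40 [ 2.3 -4.8  0.6] 0.0293
50 [ 1.4 -4.1 -0.5] 0.0294
59 [ 1.8 -3.8 -1.5] 0.0292
70 [ 1.8 -4.3 -3.6] 0.0292
80 [ 1.7 -4.4 -3.7] 0.0297
90 [ 1.4 -5.3 -2.2] 0.0291
100 [ 1.2 -4.2  0.5] 0.0295
110 [ 1.4 -4.3  2.7] 0.0295
17.05 [0.63319871 0.08720807 0.20824234]
```

View pics/sc2.png

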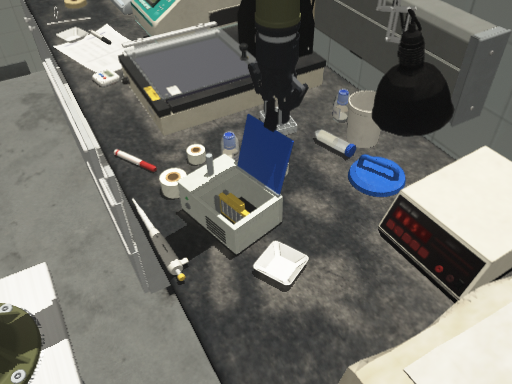

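The flap stands open at about (265,155). The yellow filter plate shows in the well at (233,207), and the roll is on the bench at (172,183). I'll release, retreat and look at the plate.

```bash
python3 - <<'E'
from h import *
claw.gripper_to(.05); p=monitor.current_eef_pos()
bot.move_straight([p[0],p[1],.31],velocity=.15)
f=np.array([.519,.0825])-.006*X_-.026*Y_; print('nominal',f)
v=f-.05*X_
bot.move_straight([*v,.31],velocity=.25)
bot.goto([*v,.25],down(Y)); bot.dwell(.2)
c=snap('wrist','w2'); P=cloud(c)
hsv=cv2.cvtColor(c['pixels'],cv2.COLOR_RGB2HSV); m0=cv2.inRange(hsv,(18,110,60),(35,255,255))>0
near=np.hypot(P[...,0]-f[0],P[...,1]-f[1])<.08
m=m0&near&(P[...,2]>.068)&(P[...,2]<.084); q=P[m]; print(m.sum(),(m0&near).sum(),np.nanpercentile(P[m0&near][:,2],[5,50,95]))
r=cv2.minAreaRect((q[:,:2]*1000).astype(np.float32)); print(r,cv2.boxPoints(r).round(0).tolist(),np.median(q[:,2]))
# tab top by mask at z=.076
print(np.argwhere(m).mean(0), monitor.current_clock())
b=P[300:,:] if 0 else None
E
```

```text
nominal [0.51946819 0.05582078]
560 1240 [0.04524229 0.05983104 0.07729784]
((521.6815185546875, 54.977928161621094), (12.40376091003418, 44.10759353637695), 13.968364715576172) [[510.0, 75.0], [521.0, 32.0], [533.0, 35.0], [522.0, 78.0]] 0.07628366043830945
[170.30714286 299.40357143] 20.725
```

View pics/w2.png

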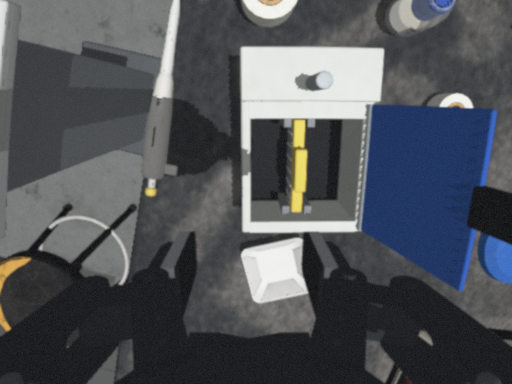

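The filter tab shows clearly at about (299,170), between its rails, with the flap held open on the right.

```bash
python3 - <<'E'
from h import *
c=pickle.load(open('pics/w2.pkl','rb')); hsv=cv2.cvtColor(c['pixels'],cv2.COLOR_RGB2HSV)
m=cv2.inRange(hsv,(0,0,150),(180,70,255)); m[:238]=0; k,l,s,ce=cv2.connectedComponentsWithStats(m); i=l[270,272]
r=cv2.minAreaRect(np.array([onz(c,u,v,.019)[:2]*1000 for v,u in np.argwhere(l==i)],np.float32)); print('boat',s[i],r)
f=[.5217,.0550]
bot.goto([*f,.20],down(Y)); claw.gripper_to(.048,40)
bot.move_straight([*f,.048],velocity=.1)
claw.gripper_to(.0,40); e=monitor.current_eef_pos()
print(monitor.current_width(),monitor.current_gripper_force(),monitor.current_contact_force(),e)
bot.move_straight([*f,e[2]+.02],velocity=.05); print(monitor.current_contact_force(),monitor.current_width())
bot.move_straight([*f,e[2]+.15],velocity=.1); print(monitor.current_contact_force(),monitor.current_width(),monitor.current_clock())
E
```

```text
boat [ 241  238   67   66 3278] ((541.7698364257812, -89.72904205322266), (80.48729705810547, 84.03582000732422), 27.006431579589844)
0.011509013277114516 39.17468586936593 [ 0.69522832 -0.50969226  2.08176956] [0.52204448 0.05506119 0.04836781]
[ 0.38306987  0.37473739 -1.3139644 ] 0.011069544469255274
[-5.09206668e-01  1.23925116e-04 -4.95991617e-01] 0.011245808870710207 25.4167
```

```bash
python3 - <<'E'
from h import *
b=[.541,-.0885]
bot.move_straight([*b,.198],velocity=.12)
bot.move_straight([*b,.160],velocity=.08); bot.dwell(1)
print(monitor.current_eef_pos(),monitor.current_width(),monitor.current_contact_force(),np.abs(monitor.current_dq()).max())
for n in('scene','side'):
    c=snap(n,n+'3'); P=cloud(c); hsv=cv2.cvtColor(c['pixels'],cv2.COLOR_RGB2HSV)
    m=(cv2.inRange(hsv,(18,110,40),(35,255,255))>0)&(np.hypot(P[...,0]-b[0],P[...,1]-b[1])<.09)&(P[...,2]>.05); q=P[m]
    print(n,m.sum(),np.percentile(q,[2,50,98],axis=0).round(3).tolist())
    if m.sum()>50: r=cv2.minAreaRect((q[:,:2]*1000).astype(np.float32)); print(r)
a=cv2.imread('pics/scene3.png'); s=cv2.imread('pics/side3.png')
cv2.imwrite('pics/f.png',np.hstack([cv2.resize(a[110:310,140:340],(400,400)),cv2.resize(s[100:300,170:370],(400,400))]))
print(monitor.current_clock())
E
```

```text
[ 0.54099862 -0.08852844  0.15999505] 0.011023196443171509 [ 1.01215364  0.12491232 -1.29719183] 0.001332104243277
scene 524 [[0.522, -0.137, 0.12], [0.543, -0.114, 0.163], [0.555, -0.043, 0.188]]
((537.6390380859375, -91.35391235351562), (81.56137084960938, 67.44598388671875), 67.34479522705078)
side 175 [[0.525, -0.094, 0.122], [0.534, -0.044, 0.164], [0.543, -0.037, 0.188]]
((537.87939453125, -71.12606048583984), (13.603720664978027, 71.3061294555664), 14.367671012878418)
28.5
```

View pics/f.png

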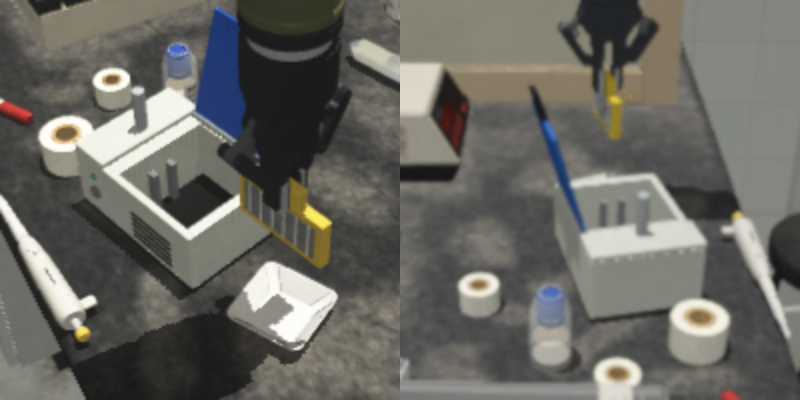

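The plate is held upright in the gripper over the boat, with its lower edge at about 0.12 m. The flap is open, the roll is flat on the bench, and the bottle and boat haven't moved.

```bash
python3 -c "
from h import *
print(bot.job_done())"
```

```text
the job is handed in; nothing more can be done
None
```

The job is handed in: the roll is flat on the bench, the flap stands open, and the gripper holds the filter plate still and upright, centred over the weighing boat with its lower edge about 12 cm up; the robot clock read about 28.5 s.

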